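Set the tripod leg to its length mark and cam it shut

ROBOT

A 6-joint arm with a two-finger parallel gripper is mounted at the origin on the work surface. World frame = base frame: x ahead of the robot, y to its left, z up, the work surface at z = 0. Lengths are in m, angles in rad, forces in N, time in s.
With the tool pointing down it reaches from about 0.225 to 0.725 m from the base axis. Payload 3.1 kg.
Tool frame: the origin (TCP) lies on the centre line of the jaws, within the pads' length; the fingertips stand 14 mm ahead of it and the grasp point (between the pads) lies 5 mm behind it; x points along the fingers, y is the direction in which the jaws open and shut, and the axes are right-handed (so a half turn about x gives the same grasp; the last joint's range is limited). The gripper opens to 85 mm and grips with 20 to 120 N. Pads are 22 mm wide; open, the fingers measure 114 mm over their backs; the gripper's body (76 mm by 85 mm) begins 54 mm behind the grasp point. The pads swing forward as they close: fully open they stand 13 mm farther back than shut.
Start: joints at [0.974, 0.048, 0.099, 1.622, 0, 1.443], TCP at [0.237, 0.468, 0.217] pointing down, gripper open.
Joint ranges: [-2.91, 2.91], [-0.99, 1.94], [-1.21, 1.42], [-2.12, 2.29], [-1.49, 1.47], [-3.14, 3.14]. Speed limits (rad/s): [2.79, 2.79, 3.14, 3.14, 3.14, 3.14].

INTERFACE

Orientations are given as a 3x3 rotation matrix whose columns are the frame's x, y, z axes.
In Python, from rig import sensors, viewer, ticket gives the robot as it stands.
- The arm moves only by the shell command python3 -m handwheel 'ROWS' [OPENING] [FORCE]. ROWS is JSON, a list of rows, each an object of numbers: "tx", "ty", "tz": the shift along the tool's x, y, z in units of 25 mm (1.0 is 25 mm); "wx", "wy", "wz": the turn, a rotation vector about the tool's x, y, z in units of 10 degrees (1.0 is 10 degrees). A call has 1 to 12 rows; each row is the pose to reach, as a shift and turn from the pose measured when the call began, along the tool's axes at that moment; what a row does not reach only later rows make up. A row lasts 1/8 s, in which the tool goes at most 62.5 mm and 10.7 degrees, less where a joint would pass 70% of its speed; a pose out of reach is approached as far as the arm can. A call with a gripper value outside its range is refused whole. OPENING is the opening in per cent of the stroke, from 0 (shut) to 100 (fully open), set as the call begins (- or left out, the last holds). The fingers move at their own pace and stop on an object; FORCE is the grip in N (left out, the last holds). Time passes only in rows, so rows that repeat a pose let the fingers close. It gives the time, the measured TCP pose, the force and the opening at its end, in the units of the state.
- sensors.state(): the state, without advancing time (a new reading comes with each control period).
- viewer.grab_frame(name): name is "scene" or "top" or "wrist"; returns the picture (384x512x3 uint8, red, green, blue); there is no depth.
- viewer.calibration(name): a dict with "intrinsics" (3x3 intrinsics, pixels), "R" (3x3) and "t" (3): a world point X has camera coordinates R X + t; the wrist camera has in their place "mount" (4x4, takes a point from camera to tool coordinates, whose origin is the TCP and whose axes are the tool frame's). Camera axes: x right, y down, z forward; pixel columns grow to the right and rows downward; lengths in m; the calibration is good to about 2 mm. A picture is of the moment at which its call begins: read the wrist's pose just before it. calibration takes no time and is no camera call.
- ticket.finish_job(): hands the job in, once; it reports no verdict.
The state is a dict: "clock": time; "qpos": joint angles; "qd": joint speeds; "joint_efforts": joint torques, N m; "tool_pos": TCP position; "eef_rot": TCP orientation; "force": force on the tool from outside, world axes, zero at the start; "wrist_torque": the same for the moment, N m; "finger_gap": finger opening in m.
Only numpy, scipy, OpenCV 4.12 (cv2) and the standard library are available. Lean on these libraries where they do the work, as an engineer would, in place of code of your own. Each camera call takes 0.05 s, during which the arm holds its last target.

TASK

Zero the length gauge on the folded tripod by pressing its round button fully down and letting it come up again while the sliding leg is still fully in. Then, with the cam lever still open, draw the spring-loaded leg out until its pointer stands at the steel index clip on the rule; with the leg held at that mark, squeeze the cam lever fully home towards the grip post. Finish still gripping lever and post together with the leg at the mark: do not let go, and leave the other things on the bench where they are.

Things in the scene. Friction and masses are not known exactly. Their poses are not given: they have to be found in the camera images.
- stand: Folded tripod, screwed down. Origin on the bench under the mouth of the collar (x -50 to 0 mm, 56 high) the leg comes out of; z up, x the way the leg draws OUT, y left of that. Outer tube, hub and two folded legs (y +-50) lie at x -300 to -25, up to 58 high. Grey gauge head, x -165 to -85, y +-25, top 72, carries the button. A flat rule, 8 high, lies along y=-62 from x -50 to 280.
- zero_button_top (a point): Top centre of the round white zero button (24 mm across, vertical axis) on the gauge head, at rest about 94 mm above the bench.
- zero_button (a joint): Button travel, 0 up to 0.006 m fully down; spring loaded, about 5 N fully down, comes up by itself.
- leg (a joint): How far the sliding leg is drawn out: 0 fully in (where it starts) to 0.14 m. A return spring pulls it in with 3 N (in) to 5 N (out), friction 0.5 N; the closed cam alone does not hold it, so it runs back whenever it is let go.
- grip (a point): Point of the leg, moving with it: 85 mm above the bench on the leg's centre line, midway between the post and the closed lever. Fingers closing along the stand's y, astride post and lever at x -27 to +19 mm from here, squeeze them together. The black carriage below has its top 55 mm above the bench; the rubber foot ends at x=+120, top 50 mm.
- crossbar (a point): Middle of the inner (-x) face of the leg's black crossbar, an upright plate across the leg 26 mm ahead (+x) of the grip point: 8 mm thick, y -58 to +58 mm, 52 to 98 mm above the bench. Open fingers astride post and lever can push it in +x to draw the leg out with the lever still open.
- post (a point): Top centre of the leg's fixed grip post, a black upright block, 105 mm above the bench. In stand axes from the grip point: x -27 to +19 mm, inner face y=+1, outer face y=+15; its foot is 55 mm above the bench. Moves with the leg.
- paddle (a point): Top centre of the cam lever's steel paddle, facing the post: x -27 to +19 mm from the grip point, 14 mm thick in y, rounded top 105 mm, lower edge 55 mm above the bench. Slides in the stand's +y towards the post. Joint lever at 0: outer (-y) face 31 mm from the grip point, 46 mm over lever and post; closed: 15 mm, 30 mm over both.
- lever (a joint): Travel of the cam lever: 0 fully open (starts within 3 mm of that), 0.016 m fully home; stays where left, slides with about 5 N.
- pointer (a point): Tip of the thin steel pointer arm that sticks out from the leg over the rule; moves with the leg; 55 mm ahead (+x) of the grip point, 22 mm above the bench.
- mark: Steel index clip (14 x 32 mm) on the rule, with an upright fin 3 mm thick, 24 mm high over all; axes as the stand's. Fixed, at a different place along the rule each time. Origin at bench level below the fin's plane (x=0). The leg is at its mark when the pointer has the same x (along the leg) as this origin; the pointer passes it without touching.
- bins: Stack of black plastic bins, 150 x 200 mm, bystander.
- jump_a: Steel jump rope handle lying along its x, 130 mm, 28 mm high, bystander.
- jump_b: The second such handle, bystander.
- mouthguard_box: Mint green mouthguard box 77 x 82 x 32 mm, bystander.
- glass: Glass cup, 72 mm across, 95 mm high, bystander.
- tin: White enamel tin with latched lid, 102 x 72 x 46 mm, bystander.
- chalk_ball_jar: Grey round jar, 64 mm across, 77 mm high, bystander.

How it is judged:
On the way, in this order (a step that is already met when the one before it is completed fails the run):
1. gauge button pressed fully down with the leg still fully in (value of joint zero_button above 0.0048 m and value of joint leg below 0.006 m), for 0.05 s.
2. button let up again, leg still in (value of joint zero_button below 0.0015 m and value of joint leg below 0.006 m), for 0.1 s.
3. leg drawn out to the mark with the cam lever still open (x of pointer in the frame of mark between -0.006 and 0.006 m and value of joint lever below 0.007 m), for 0.2 s.
4. cam lever fully home with the leg at the mark (x of pointer in the frame of mark between -0.006 and 0.006 m and value of joint lever above 0.0145 m), for 0.3 s.
At the end, for the whole second after the job is handed in: The pointer is within 6 mm of the index clip along the leg, the cam lever is within 1.5 mm of fully home, the button is up, and the fingers are still gripping lever paddle and post (over 3 N on each), through the last second (all of step 4 and value of joint zero_button below 0.0015 m and contact force between the fingers and lever above 3 N and contact force between the fingers and leg_c0 above 3 N); the arm keeps its last pose, push and grip.
It fails at once if the cam lever is pushed in (beyond 9 of its 16 mm) while the leg is more than 10 mm off the mark (value of joint lever above 0.009 m and (x of pointer in the frame of mark below -0.01 m or x of pointer in the frame of mark above 0.01 m)).
It fails at once if a bystander is moved more than 25 mm (distance of any of bins, jump_a, jump_b, mouthguard_box, glass, tin, chalk_ball_jar from where it was at the start of the episode above 0.025 m).
It also fails if it takes over 45 s, if anything falls off the work surface, if the arm or the gripper's body presses on something with over 40 N, if the wrist force passes 120 N, or if a joint passes its speed limit or range.

## Working session

There is one attempt and no reset: what is moved stays moved. The work goes in short steps, Python scripts to look and compute and a shell command to move; the robot and the scene stay as the last step left them, time stands still between calls to the robot, and variables do not carry over. Pictures are saved under pics/ and viewed, and the job is handed in when it is done.

```bash
ls; mkdir -p pics; python3 - <<'E'
from rig import sensors, viewer, ticket
import cv2, numpy as np
s=sensors.state(); print(s)
for n in ("scene","top"):
    im=viewer.grab_frame(n); cv2.imwrite(f"pics/{n}0.png",im[:,:,::-1])
    np.save(f"pics/{n}0.npy",im)
    print(n,viewer.calibration(n))
print(viewer.calibration("wrist"))
E
```

```text
pics
{'clock': 0.0, 'qpos': array([ 9.74179256e-01,  4.87321503e-02,  9.75572512e-02,  1.62198660e+00,
       -1.12279016e-05,  1.44299165e+00]), 'qd': array([ 0.00157175, -0.00114811,  0.00054729, -0.00086331,  0.00122306,
       -0.00058378]), 'joint_efforts': array([-5.00691513e-04, -3.38782418e+01,  3.20016003e+01,  2.04225403e-02,
       -2.65557655e-04, -4.15468790e-06]), 'tool_pos': array([0.23685629, 0.46780255, 0.21610652]), 'eef_rot': array([[-1.31957421e-03,  4.51825571e-01,  8.92105326e-01],
       [-1.96287148e-03,  8.92103213e-01, -4.51827405e-01],
       [-9.99997203e-01, -2.34730789e-03, -2.90320867e-04]]), 'force': array([-0.42563553,  0.48045474, -0.11463221]), 'wrist_torque': array([-0.02181177, -0.02176281, -0.02342186]), 'finger_gap': 0.08573184362452414}
scene {'intrinsics': array([[388.00566871,   0.        , 260.60543604],
       [  0.        , 388.00566871, 184.97402412],
       [  0.        ,   0.        ,   1.        ]]), 'R': array([[ 0.81183585,  0.58371808, -0.01399128],
       [ 0.44292402, -0.63127897, -0.63663582],
       [-0.38044824,  0.51064671, -0
[... 262 characters left out ...]
565, -0.99904675, -0.00259906],
       [-0.97150556,  0.04298076, -0.23308711],
       [ 0.23297663, -0.00763192, -0.97245239]]), 't': array([0.01427321, 0.617505  , 1.45233238])}
{'intrinsics': array([[288.85345438,   0.        , 259.91116914],
       [  0.        , 288.85345438, 194.15854078],
       [  0.        ,   0.        ,   1.        ]]), 'mount': array([[-4.55194813e-04, -2.60259520e-01,  9.65538593e-01,
        -1.56922316e-01],
       [ 9.99999863e-01, -3.66832644e-04,  3.72562077e-04,
        -7.13684904e-04],
       [ 2.57228247e-04,  9.65538631e-01,  2.60259651e-01,
        -6.63700907e-02],
       [ 0.00000000e+00,  0.00000000e+00,  0.00000000e+00,
         1.00000000e+00]])}
```

View pics/top0.png

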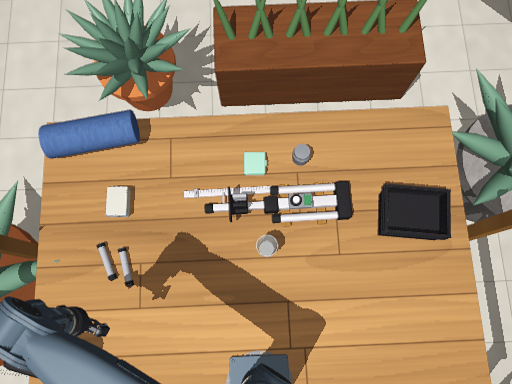

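View pics/scene0.png

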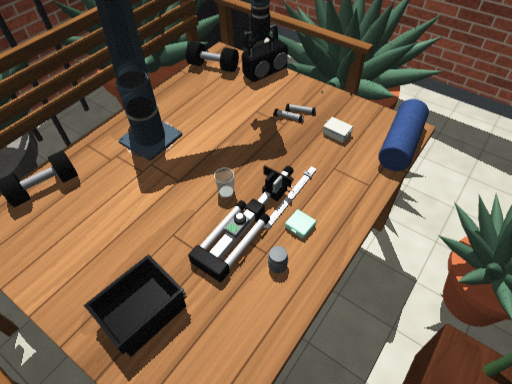

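```bash
python3 - <<'E'
import cv2, numpy as np
t=cv2.imread("pics/top0.png"); c=t[140:240,175:365]; cv2.imwrite("pics/top0z.png",cv2.resize(c,None,fx=4.2,fy=4.2,interpolation=cv2.INTER_CUBIC))
t=cv2.imread("pics/scene0.png"); c=t[155:285,180:330]; cv2.imwrite("pics/scene0z.png",cv2.resize(c,None,fx=4.5,fy=4.5,interpolation=cv2.INTER_CUBIC))
E
```

```text
(no output)
```

View pics/top0z.png

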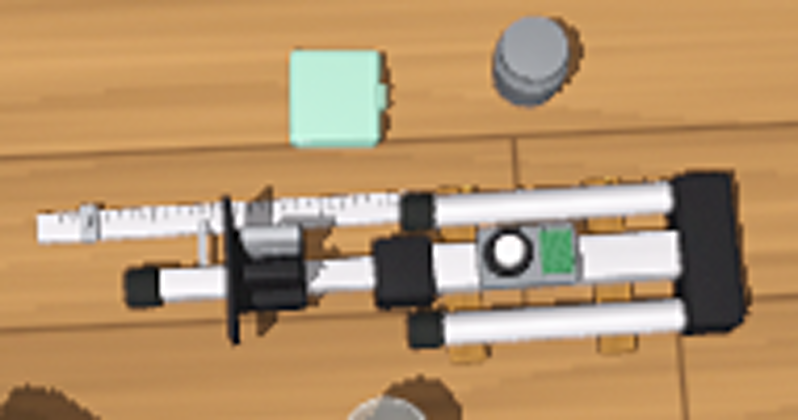

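View pics/scene0z.png

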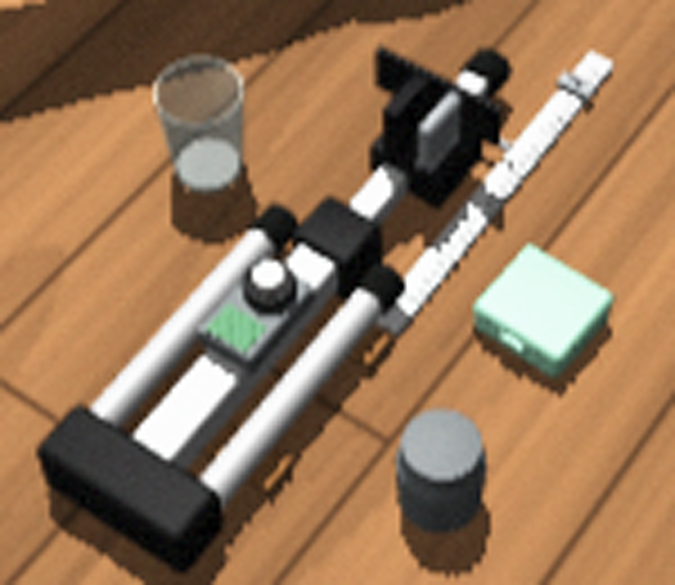

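```bash
cat > h.py <<'E'
import numpy as np, cv2
from rig import sensors, viewer
def bp(K,R,t,uv,z):
    d=R.T@(np.linalg.inv(K)@np.array([uv[0],uv[1],1.])); o=-R.T@t
    return o+d*(z-o[2])/d[2]
def cam(n):
    c=viewer.calibration(n); return c['intrinsics'],c['R'],c['t']
def wcam(s):
    c=viewer.calibration('wrist'); M=c['mount']; T=np.eye(4);T[:3,:3]=s['eef_rot'];T[:3,3]=s['tool_pos']
    W=np.linalg.inv(T@M); return c['intrinsics'],W[:3,:3],W[:3,3]
def pj(C,X):
    K,R,t=C; p=K@(R@np.asarray(X)+t); return p[:2]/p[2]
E
python3 - <<'E'
from h import *
C=cam('top')
z=lambda u,v:(175+u/4.2-.4,140+v/4.2-.4)
for n,p,h in [('button',(510,249),.094),('clip',(92,208),.024),('clipbase',(90,240),.008),('ruleendN',(38,242),.008),('ruleendF',(38,215),.008),('bar top',(228,197),.098),('bar bottop',(235,343),.098),
 ('tube hub end',(680,252),.056),('legfar hubend',(672,195),.058),('legfar near',(437,208),.058),('legnear hub',(685,320),.058),('legnear n',(445,328),.058),('pointer',(200,222),.022),('mouthcollar',(376,270),.056)]:
    print(n,bp(*C,z(*p),h).round(4))
C=cam('scene'); z=lambda u,v:(180+u/4.5-.4,155+v/4.5-.4)
for n,p,h in [('button',(271,270),.094),('clip fin top',(580,82),.020)]:
    print(n,bp(*C,z(*p),h).round(4))
E
```

```text
button [ 0.5924 -0.1467  0.094 ]
clip [0.6588 0.1936 0.024 ]
clipbase [0.6352 0.1977 0.008 ]
ruleendN [0.6354 0.2415 0.008 ]
ruleendF [0.6589 0.2414 0.008 ]
bar top [0.6439 0.0757 0.098 ]
bar bottop [0.5256 0.0737 0.098 ]
tube hub end [ 0.5923 -0.2887  0.056 ]
legfar hubend [ 0.64   -0.2858  0.058 ]
legfar near [ 0.6375 -0.0929  0.058 ]
legnear hub [ 0.5356 -0.2875  0.058 ]
legnear n [ 0.5376 -0.0938  0.058 ]
pointer [0.6432 0.1037 0.022 ]
mouthcollar [ 0.5883 -0.0405  0.056 ]
button [ 0.5949 -0.1463  0.094 ]
clip fin top [0.6543 0.1948 0.02  ]
```

```bash
cat > plan.py <<'E'
import sys
from h import *
from scipy.spatial.transform import Rotation as Ro
# usage: plan.py x y z yaw(deg, direction of tool y vs world x)
x,y,z,a=map(float,sys.argv[1:5]); a=np.radians(a)
s=sensors.state(); R=s['eef_rot']
ty=np.array([np.cos(a),np.sin(a),0]);tx=np.array([0,0,-1.]);T=np.c_[tx,ty,np.cross(tx,ty)]
print('t',(R.T@(np.array([x,y,z])-s['tool_pos'])/.025).round(3),'w',(np.degrees(Ro.from_matrix(R.T@T).as_rotvec())/10).round(3),'pos',s['tool_pos'].round(4),'F',s['force'].round(2),s['clock'],s['finger_gap'])
E
python3 plan.py 0.59 0.10 0.25 0
```

```text
t [-1.343 -6.748 19.249] w [6.314e+00 5.000e-03 1.200e-02] pos [0.2369 0.4679 0.2162] F [1.06 0.66 0.23] 0.1 0.08578436936150696
```

```bash
python3 -m handwheel '[{"tx":-0.3,"ty":-0.4,"tz":1.0,"wx":0.4},{"tx":-0.6,"ty":-1.1,"tz":3.0,"wx":1.0},{"tx":-0.9,"ty":-1.8,"tz":5.0,"wx":1.7},{"tx":-1.2,"ty":-2.5,"tz":7.1,"wx":2.4},{"tx":-1.35,"ty":-3.2,"tz":9.2,"wx":3.1},{"tx":-1.35,"ty":-4.0,"tz":11.3,"wx":3.8},{"tx":-1.35,"ty":-4.7,"tz":13.4,"wx":4.5},{"tx":-1.35,"ty":-5.5,"tz":15.5,"wx":5.2},{"tx":-1.35,"ty":-6.1,"tz":17.5,"wx":5.8},{"tx":-1.35,"ty":-6.6,"tz":18.8,"wx":6.2},{"tx":-1.35,"ty":-6.75,"tz":19.25,"wx":6.3},{"tx":-1.35,"ty":-6.75,"tz":19.25,"wx":6.3}]'
cat > shot.py <<'E'
import sys
from h import *
s=sensors.state(); im=viewer.grab_frame('wrist'); n=sys.argv[1]
np.savez(f'pics/{n}.npz',im=im,p=s['tool_pos'],R=s['eef_rot'])
cv2.imwrite(f'pics/{n}.png',cv2.resize(im[:,:,::-1],(768,576),interpolation=cv2.INTER_CUBIC))
print(s['tool_pos'],s['eef_rot'].round(3),s['clock'])
E
python3 shot.py w1
```

```text
[0.23686627 0.46785935 0.21620464] [[-0.001  0.452  0.892]
 [-0.002  0.892 -0.452]
 [-1.    -0.002 -0.   ]] 0.1validation failed for argument at $[0]...
```

View pics/w1.png

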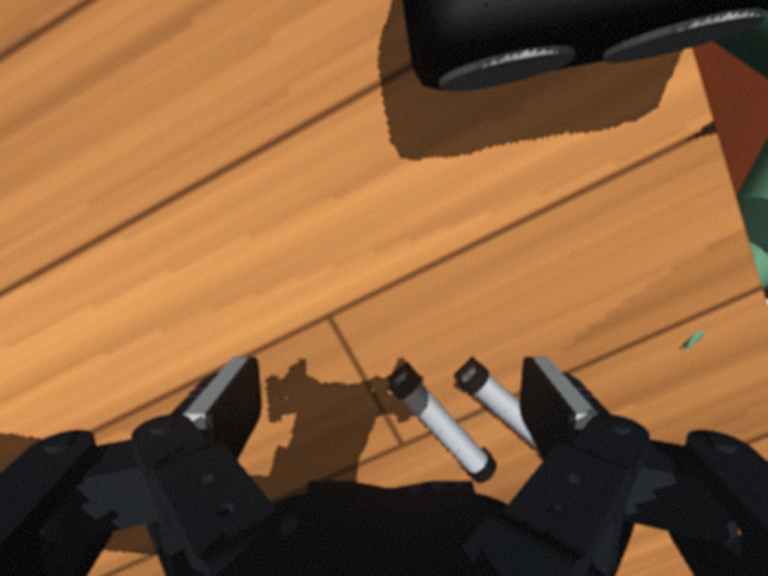

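The move was refused and the arm hasn't moved. The wrist picture shows the fingers, both jump handles near (430,420), and the bench. Rows may need all six keys, so I'll try that.

```bash
python3 -m handwheel '[{"tx":-0.3,"ty":-0.4,"tz":1.0,"wx":0.4,"wy":0,"wz":0},{"tx":-0.6,"ty":-1.1,"tz":3.0,"wx":1.0,"wy":0,"wz":0},{"tx":-0.9,"ty":-1.8,"tz":5.0,"wx":1.7,"wy":0,"wz":0},{"tx":-1.2,"ty":-2.5,"tz":7.1,"wx":2.4,"wy":0,"wz":0},{"tx":-1.35,"ty":-3.2,"tz":9.2,"wx":3.1,"wy":0,"wz":0},{"tx":-1.35,"ty":-4.0,"tz":11.3,"wx":3.8,"wy":0,"wz":0},{"tx":-1.35,"ty":-4.7,"tz":13.4,"wx":4.5,"wy":0,"wz":0},{"tx":-1.35,"ty":-5.5,"tz":15.5,"wx":5.2,"wy":0,"wz":0},{"tx":-1.35,"ty":-6.1,"tz":17.5,"wx":5.8,"wy":0,"wz":0},{"tx":-1.35,"ty":-6.6,"tz":18.8,"wx":6.2,"wy":0,"wz":0},{"tx":-1.35,"ty":-6.75,"tz":19.25,"wx":6.3,"wy":0,"wz":0},{"tx":-1.35,"ty":-6.75,"tz":19.25,"wx":6.3,"wy":0,"wz":0}]' 
python3 plan.py 0.59 0.10 0.25 0
```

```text
clock: 1.65
tool_pos: [0.5899, 0.0999, 0.2497]
eef_rot: [[-0.003, 1.0, 0.002], [-0.001, 0.002, -1.0], [-1.0, -0.003, 0.001]]
force: [-0.4, 0.4, 0.9]
finger_gap: 0.0859
t [-0.012  0.004 -0.003] w [0.013 0.006 0.014] pos [0.5899 0.0999 0.2497] F [-0.45  0.44  0.89] 1.65 0.08585276800865348
```

All six keys are needed in each row, and the arm arrived within a millimetre.

```bash
python3 shot.py w2
```

```text
[0.58988701 0.09992317 0.24970886] [[-0.003  1.     0.002]
 [-0.001  0.002 -1.   ]
 [-1.    -0.003  0.001]] 1.65
```

View pics/w2.png

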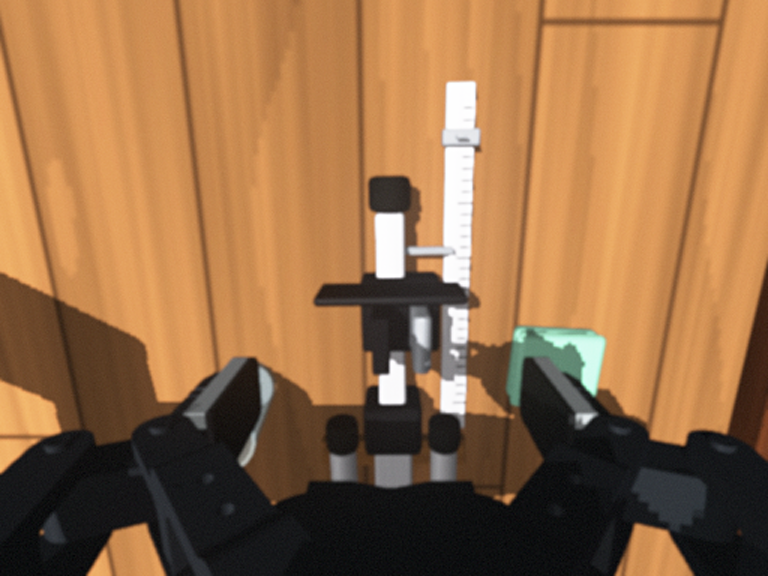

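The leg is centred. The crossbar top edge runs at rows 285–300, the pointer tip is at about (453,251), and the clip at about (461,137).

```bash
python3 - <<'E'
import cv2,numpy as np
im=np.load('pics/w2.npz')['im'][:,:,::-1]
c=im[45:205,200:330]; cv2.imwrite('pics/w2z.png',cv2.resize(c[:130],None,fx=6,fy=4.5,interpolation=cv2.INTER_CUBIC) if 0 else cv2.resize(c,(572,704)[::1] if 0 else (487,600),interpolation=cv2.INTER_CUBIC))
E
```

```text
(no output)
```

View pics/w2z.png

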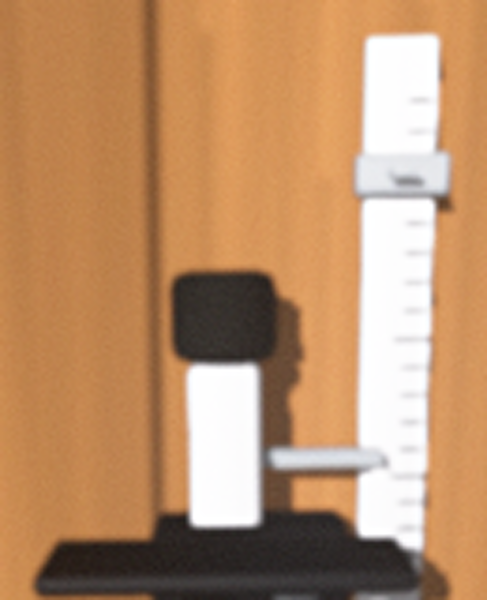

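```bash
python3 - <<'E'
from h import *
d=np.load('pics/w2.npz'); C=wcam({'eef_rot':d['R'],'tool_pos':d['p']})
z=lambda u,v:(200+u/3.746-.4,45+v/3.75-.4)
print('cam',-C[1].T@C[2])
for n,p,h in [('clip far',(402,155),.010),('clip near',(402,196),.010),('fin?',(400,176),.024),('ptr top',(385,450),.022),('ptr bot',(385,470),.022),('ruleL',(370,35),.008),('ruleR',(440,35),.008),('ruleLn',(358,535),.008),('ruleRn',(424,535),.008),('barfarL',(62,542),.098),('barfarR',(400,542),.098),('barnearL',(38,585),.098),('barnearR',(420,585),.098),('footL',(174,300),.045),('footR',(274,300),.045)]:
    print(n,z(*p),bp(*C,z(*p),h).round(4))
E
```

```text
cam [0.58944918 0.16561083 0.40655986]
clip far (306.9144687666845, 85.93333333333334) [0.6488 0.2031 0.01  ]
clip near (306.9144687666845, 96.86666666666666) [0.6494 0.1897 0.01  ]
fin? (306.38056593699946, 91.53333333333333) [0.6464 0.1952 0.024 ]
ptr top (302.376294714362, 164.6) [0.6454 0.1027 0.022 ]
ptr bot (302.376294714362, 169.9333333333333) [0.6457 0.0955 0.022 ]
ruleL (298.3720234917245, 53.93333333333334) [0.6367 0.2413 0.008 ]
ruleR (317.05862253069944, 53.93333333333334) [0.6602 0.2413 0.008 ]
ruleLn (295.1686065136146, 187.26666666666665) [0.6385 0.068  0.008 ]
ruleRn (312.78739989321946, 187.26666666666665) [0.6635 0.068  0.008 ]
barfarL (216.15098772023492, 189.13333333333333) [0.5404 0.0877 0.098 ]
barfarR (306.38056593699946, 189.13333333333333) [0.6398 0.0879 0.098 ]
barnearL (209.74415376401495, 200.6) [0.5328 0.0745 0.098 ]
barnearR (311.7195942338495, 200.6) [0.6463 0.0748 0.098 ]
footL (246.04954618259475, 124.6) [0.5715 0.1554 0.045 ]
footR (272.74468766684464, 124.6) [0.604  0.1555 0.045 ]
```

```bash
python3 plan.py 0.5935 -0.1465 0.125 1
```

```text
t [5.014 0.14  9.881] w [-0.081  0.005  0.013] pos [0.5894 0.1006 0.2501] F [0.44 1.15 0.6 ] 1.7 0.08534619987930632
```

```bash
python3 -m handwheel '[{"tx":0,"ty":0,"tz":0.8,"wx":-0.1,"wy":0,"wz":0},{"tx":0,"ty":0.02,"tz":2.3,"wx":-0.1,"wy":0,"wz":0},{"tx":0,"ty":0.05,"tz":4.3,"wx":-0.1,"wy":0,"wz":0},{"tx":0.5,"ty":0.08,"tz":6.3,"wx":-0.1,"wy":0,"wz":0},{"tx":1.2,"ty":0.1,"tz":8.2,"wx":-0.1,"wy":0,"wz":0},{"tx":2.4,"ty":0.12,"tz":9.4,"wx":-0.1,"wy":0,"wz":0},{"tx":3.6,"ty":0.14,"tz":9.85,"wx":-0.1,"wy":0,"wz":0},{"tx":4.5,"ty":0.14,"tz":9.88,"wx":-0.1,"wy":0,"wz":0},{"tx":5.0,"ty":0.14,"tz":9.88,"wx":-0.1,"wy":0,"wz":0},{"tx":5.0,"ty":0.14,"tz":9.88,"wx":-0.1,"wy":0,"wz":0}]' 0 20
python3 plan.py 0.5935 -0.1465 0.102 1; python3 shot.py w3
```

```text
clock: 2.95
tool_pos: [0.5928, -0.1449, 0.1247]
eef_rot: [[-0.004, 1.0, 0.023], [-0.0, 0.023, -1.0], [-1.0, -0.004, -0.0]]
force: [-0.4, 0.1, 0.0]
finger_gap: 0.0001
t [0.908 0.03  0.063] w [0.03  0.    0.022] pos [ 0.5928 -0.1449  0.1247] F [-0.41  0.09  0.03] 2.95 5.494944665137333e-05
[ 0.59279287 -0.14493561  0.12470399] [[-0.004  1.     0.023]
 [-0.     0.023 -1.   ]
 [-1.    -0.004 -0.   ]] 2.95
```

View pics/w3.png

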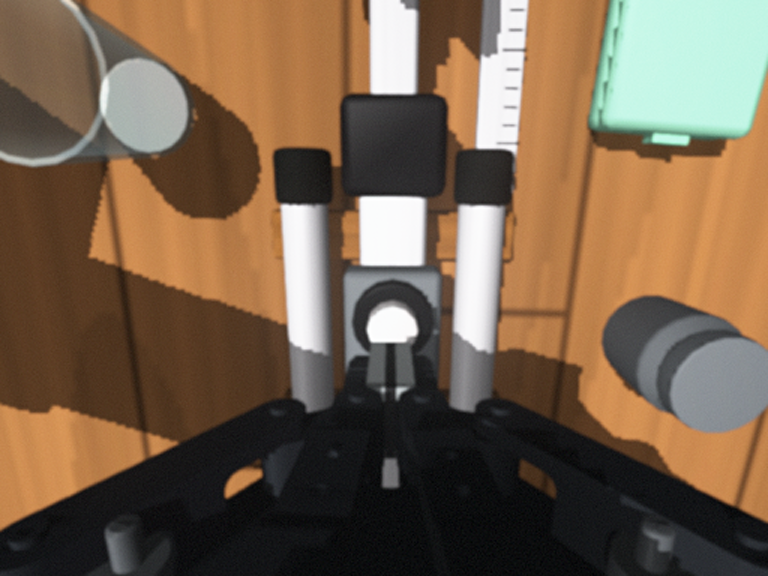

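Shut fingertips are at (390,370), just over the button, whose white top shows at (391,325) inside the black ring.

```bash
python3 - <<'E'
from h import *
d=np.load('pics/w3.npz'); C=wcam({'eef_rot':d['R'],'tool_pos':d['p']})
for u,v,h in [(391,301,.094),(367,325,.094),(417,325,.094),(391,282,.088),(393,94,.056),(443,150,.056),(345,150,.056)]: print(bp(*C,(u/1.5-.2,v/1.5-.2),h).round(4))
X=d['p']+d['R']@np.array([.014,0,0]);print(pj(C,X)*1.5)
E
```

```text
[ 0.592  -0.1344  0.094 ]
[ 0.5813 -0.1461  0.094 ]
[ 0.6042 -0.1456  0.094 ]
[ 0.5918 -0.1271  0.088 ]
[ 0.5907 -0.042   0.056 ]
[ 0.6161 -0.067   0.056 ]
[ 0.5676 -0.0681  0.056 ]
[391.77305911 335.91728192]
```

```bash
python3 -m handwheel '[{"tx":0.3,"ty":0,"tz":0.06,"wx":0,"wy":0,"wz":0},{"tx":0.6,"ty":0,"tz":0.06,"wx":0,"wy":0,"wz":0},{"tx":0.8,"ty":0,"tz":0.06,"wx":0,"wy":0,"wz":0},{"tx":0.92,"ty":0,"tz":0.06,"wx":0,"wy":0,"wz":0},{"tx":0.92,"ty":0,"tz":0.06,"wx":0,"wy":0,"wz":0}]'
```

```text
clock: 3.62
tool_pos: [0.5933, -0.1469, 0.1025]
eef_rot: [[-0.003, 1.0, 0.022], [-0.001, 0.022, -1.0], [-1.0, -0.003, 0.001]]
force: [-0.6, -1.3, -0.6]
finger_gap: 0.0
```

```bash
python3 -m handwheel '[{"tx":0.1,"ty":0,"tz":0,"wx":0,"wy":0,"wz":0},{"tx":0.2,"ty":0,"tz":0,"wx":0,"wy":0,"wz":0},{"tx":0.2,"ty":0,"tz":0,"wx":0,"wy":0,"wz":0}]'; python3 shot.py w4
```

```text
clock: 4.0
tool_pos: [0.5931, -0.1468, 0.0971]
eef_rot: [[-0.003, 1.0, 0.022], [-0.0, 0.022, -1.0], [-1.0, -0.003, 0.0]]
force: [0.1, -0.1, -0.3]
finger_gap: 0.0001
[ 0.59308901 -0.14679481  0.09710882] [[-0.003  1.     0.022]
 [-0.     0.022 -1.   ]
 [-1.    -0.003  0.   ]] 4.0
```

View pics/w4.png

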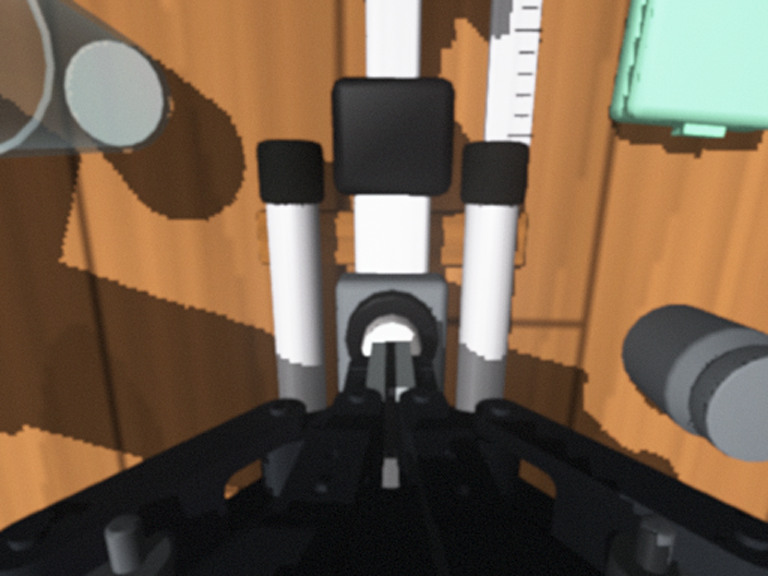

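```bash
python3 - <<'E'
from h import *
d=np.load('pics/w4.npz'); C=wcam({'eef_rot':d['R'],'tool_pos':d['p']})
for tx in (-.01,-.005,0,.005,.01,.014): print(tx,pj(C,d['p']+d['R']@np.array([tx,0,-.011]))*1.5,pj(C,d['p']+d['R']@np.array([tx,0,.0]))*1.5)
E
python3 -m handwheel '[{"tx":0.05,"ty":0,"tz":0,"wx":0,"wy":0,"wz":0},{"tx":0.1,"ty":0,"tz":0,"wx":0,"wy":0,"wz":0},{"tx":0.1,"ty":0,"tz":0,"wx":0,"wy":0,"wz":0}]'
```

```text
-0.01 [392.04769475 331.22981054] [392.01608184 359.46681986]
-0.005 [391.98957153 326.52436831] [391.9599071  354.01114691]
0 [391.93483501 322.0930999 ] [391.90694991 348.86796193]
0.005 [391.88319754 317.91272057] [391.85694153 344.01116455]
0.01 [391.8344032 313.9625097] [391.80964234 339.41748235]
0.014 [391.79726038 310.95556328] [391.7736088  335.91791608]
clock: 4.42
tool_pos: [0.593, -0.1468, 0.0946]
eef_rot: [[-0.003, 1.0, 0.022], [-0.0, 0.022, -1.0], [-1.0, -0.003, 0.0]]
force: [-0.1, 0.3, -0.8]
finger_gap: -0.0001
```

```bash
python3 - <<'E'
from h import *
im=viewer.grab_frame('scene'); c=im[160:260,190:290][:,:,::-1]; cv2.imwrite('pics/s5.png',cv2.resize(c,(600,600),interpolation=cv2.INTER_CUBIC))
s=sensors.state(); C=cam('scene')
print(((pj(C,s['tool_pos']+s['eef_rot']@[.014,0,0])-[190,160])*6), (pj(C,[.5925,-.1465,.094])-[190,160])*6,s['force'],s['joint_efforts'])
E
python3 shot.py w5
```

```text
[296.93944416 340.77287424] [295.09047842 325.74861917] [-0.83683119  0.11533187 -0.52872277] [ 1.34031693e-04 -4.25391769e+01  3.18812299e+01  2.10341800e-02
 -5.15930587e-03  1.22556651e-05]
[ 0.59310717 -0.14680942  0.09467487] [[-0.003  1.     0.022]
 [-0.     0.022 -1.   ]
 [-1.    -0.003  0.   ]] 4.475
```

View pics/s5.png

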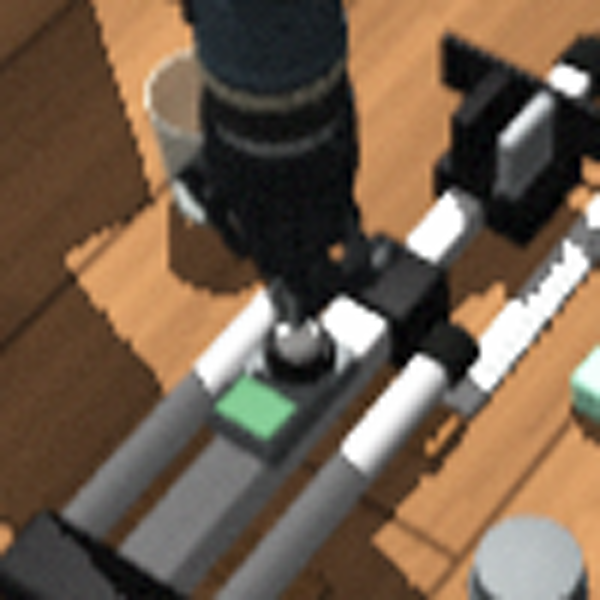

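View pics/w5.png

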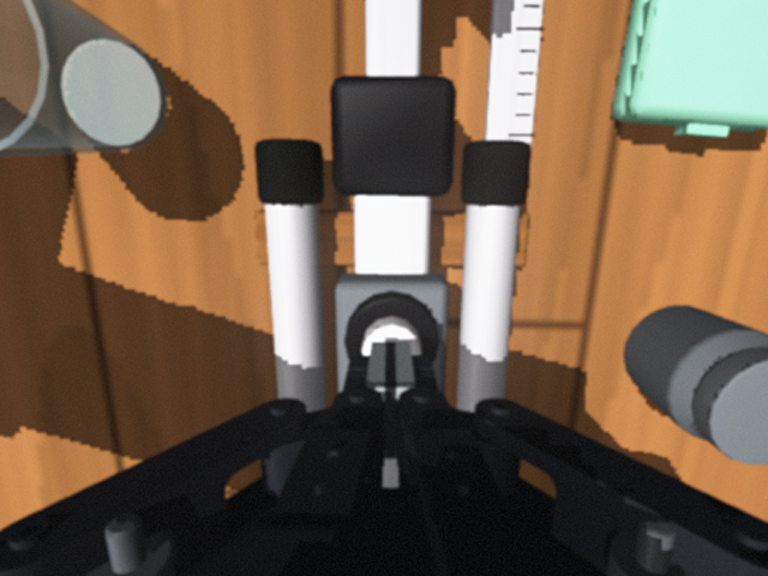

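```bash
python3 -m handwheel '[{"tx":0.05,"ty":0,"tz":0,"wx":0,"wy":0,"wz":0},{"tx":0.1,"ty":0,"tz":0,"wx":0,"wy":0,"wz":0},{"tx":0.1,"ty":0,"tz":0,"wx":0,"wy":0,"wz":0}]'; python3 shot.py w6;  python3 plan.py 0.5935 -0.1465 0.125 1
```

```text
clock: 4.9
tool_pos: [0.593, -0.1468, 0.092]
eef_rot: [[-0.003, 1.0, 0.022], [-0.0, 0.022, -1.0], [-1.0, -0.003, 0.0]]
force: [0.3, -0.3, -0.1]
finger_gap: 0.0
[ 0.59299933 -0.14677858  0.09203012] [[-0.003  1.     0.022]
 [-0.     0.022 -1.   ]
 [-1.    -0.003  0.   ]] 4.9
t [-1.315  0.014 -0.012] w [0.028 0.002 0.018] pos [ 0.5931 -0.1468  0.0921] F [ 0.52 -0.05  0.48] 4.95 8.000266216739363e-05
```

View pics/w6.png

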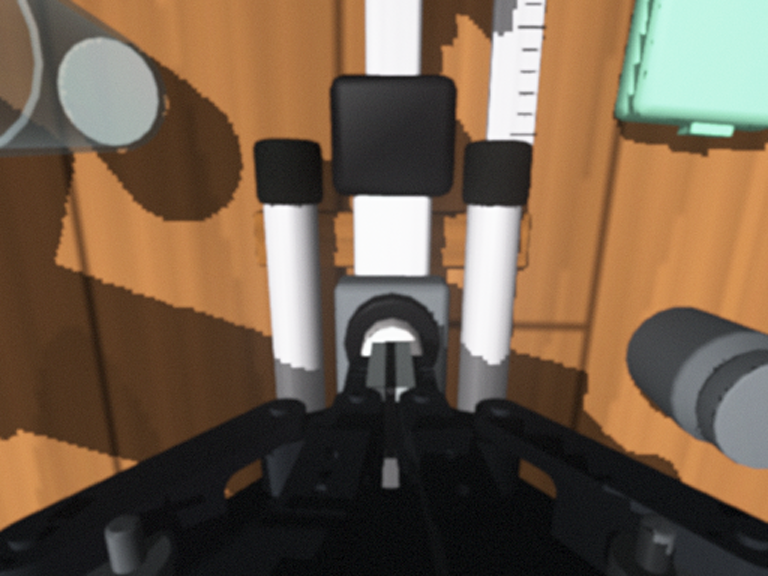

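```bash
python3 - <<'E'
import cv2,numpy as np
o=[]
for n in ('w3','w4','w5','w6'):
    im=np.load(f'pics/{n}.npz')['im'][185:270,215:305][:,:,::-1]; o.append(cv2.resize(im,(400,300) if 0 else (360,340)[::1],interpolation=cv2.INTER_CUBIC)[:290])
cv2.imwrite('pics/cmp.png',np.vstack([np.hstack(o[:2]),np.hstack(o[2:])]))
E
```

```text
(no output)
```

View pics/cmp.png

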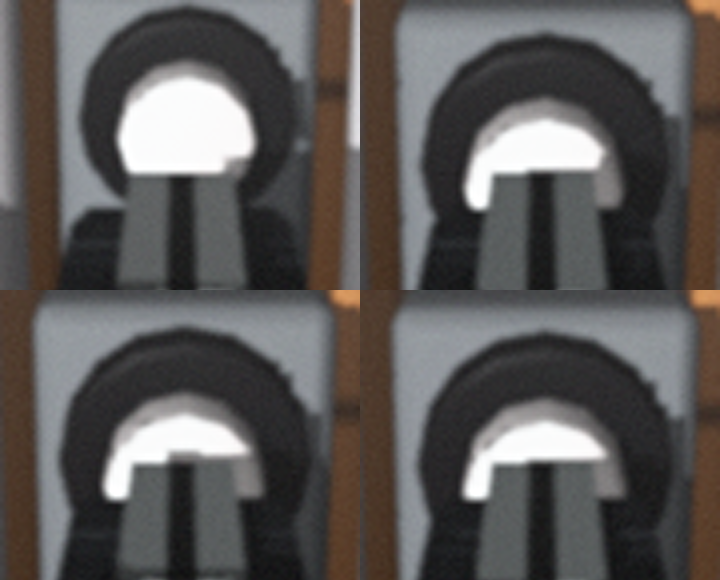

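```bash
python3 -m handwheel '[{"tx":0.07,"ty":0,"tz":0,"wx":0,"wy":0,"wz":0},{"tx":0.14,"ty":0,"tz":0,"wx":0,"wy":0,"wz":0},{"tx":0.14,"ty":0,"tz":0,"wx":0,"wy":0,"wz":0}]'; python3 shot.py w7;  python3 plan.py 0.5935 -0.1465 0.125 1;python3 - <<'E'
import cv2,numpy as np
o=[]
for n in ('w6','w7'):
    im=np.load(f'pics/{n}.npz')['im'][185:270,215:305][:,:,::-1]; o.append(cv2.resize(im,(360,340),interpolation=cv2.INTER_CUBIC)[:290])
cv2.imwrite('pics/cmp7.png',np.hstack(o[:2]))
E
```

```text
clock: 5.32
tool_pos: [0.5928, -0.1467, 0.0883]
eef_rot: [[-0.004, 1.0, 0.022], [-0.0, 0.022, -1.0], [-1.0, -0.004, 0.0]]
force: [-0.2, 0.5, 0.2]
finger_gap: -0.0001
[ 0.5928415  -0.14672721  0.08830213] [[-0.004  1.     0.022]
 [-0.     0.022 -1.   ]
 [-1.    -0.004  0.   ]] 5.325
t [-1.464  0.019 -0.009] w [0.028 0.001 0.02 ] pos [ 0.5929 -0.1467  0.0884] F [-0.76 -0.52 -0.33] 5.375 -0.00015327601573745283
```

View pics/cmp7.png

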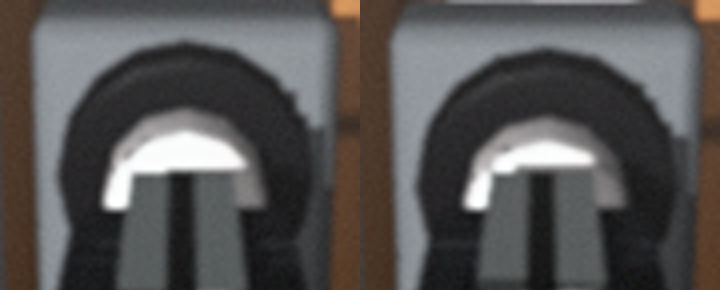

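```bash
python3 -m handwheel '[{"tx":0.06,"ty":0,"tz":0,"wx":0,"wy":0,"wz":0},{"tx":0.12,"ty":0,"tz":0,"wx":0,"wy":0,"wz":0},{"tx":0.12,"ty":0,"tz":0,"wx":0,"wy":0,"wz":0}]'; python3 shot.py w8;  python3 plan.py 0.5935 -0.1465 0.125 1;python3 - <<'E'
import cv2,numpy as np
o=[]
for n in ('w7','w8'):
    im=np.load(f'pics/{n}.npz')['im'][185:270,215:305][:,:,::-1]; o.append(cv2.resize(im,(360,340),interpolation=cv2.INTER_CUBIC)[:290])
cv2.imwrite('pics/cmp8.png',np.hstack(o[:2]))
E
```

```text
clock: 5.75
tool_pos: [0.5928, -0.1467, 0.0852]
eef_rot: [[-0.004, 1.0, 0.022], [-0.0, 0.022, -1.0], [-1.0, -0.004, 0.0]]
force: [-0.3, -0.0, -0.1]
finger_gap: -0.0001
[ 0.59276265 -0.1466974   0.08519755] [[-0.004  1.     0.022]
 [-0.     0.022 -1.   ]
 [-1.    -0.004  0.   ]] 5.75
t [-1.588  0.021 -0.009] w [0.028 0.001 0.021] pos [ 0.5928 -0.1467  0.0853] F [0.07 0.23 0.45] 5.8 0.0003155267142235518
```

View pics/cmp8.png

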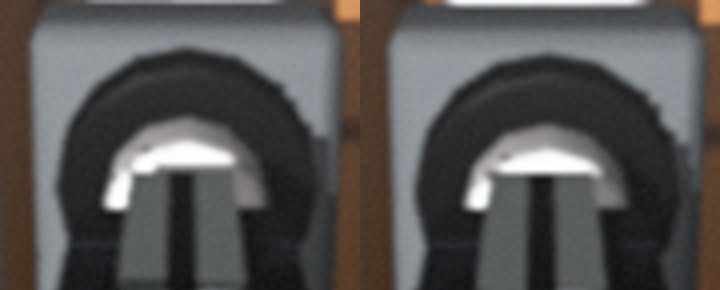

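```bash
python3 - <<'E'
from h import *
im=viewer.grab_frame('scene'); c=im[195:235,215:265][:,:,::-1]; cv2.imwrite('pics/s8.png',cv2.resize(c,(750,600),interpolation=cv2.INTER_CUBIC))
s=sensors.state(); C=cam('scene')
print(((pj(C,s['tool_pos']+s['eef_rot']@[.014,0,0])-[215,195])*15), (pj(C,[.5925,-.1465,.094])-[215,195])*15,s['force'],s['joint_efforts'],s['wrist_torque'])
E
```

```text
[369.09743638 350.42923879] [362.72619605 289.37154793] [-0.09542968 -0.73197575  0.04942251] [ 5.68614450e-04 -4.25522983e+01  3.17822599e+01  2.97881872e-02
 -5.13869862e-03  1.73334610e-05] [ 0.00474884 -0.0610111   0.0412382 ]
```

View pics/s8.png

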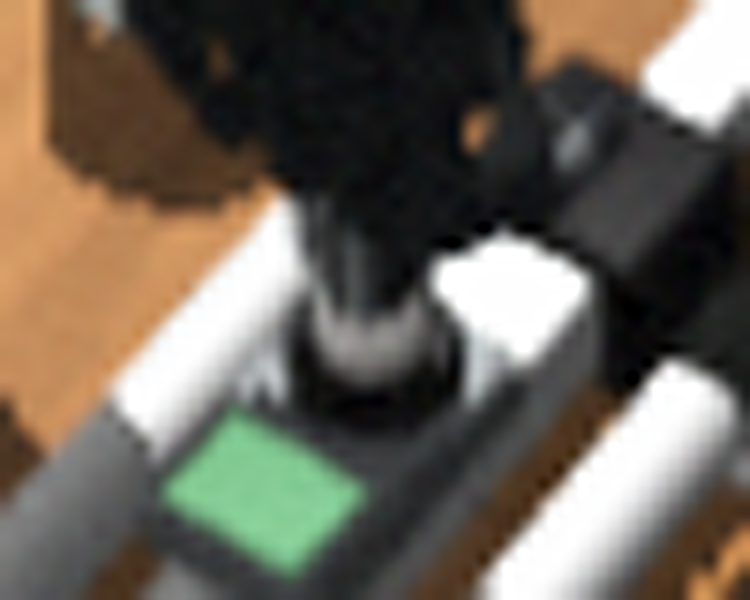

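```bash
python3 -m handwheel '[{"tx":0.05,"ty":0,"tz":0,"wx":0,"wy":0,"wz":0},{"tx":0.1,"ty":0,"tz":0,"wx":0,"wy":0,"wz":0},{"tx":0.1,"ty":0,"tz":0,"wx":0,"wy":0,"wz":0}]'; python3 -m handwheel '[{"tx":0.05,"ty":0,"tz":0,"wx":0,"wy":0,"wz":0},{"tx":0.1,"ty":0,"tz":0,"wx":0,"wy":0,"wz":0},{"tx":0.1,"ty":0,"tz":0,"wx":0,"wy":0,"wz":0}]'; python3 shot.py w9; python3 plan.py 0.5935 -0.1465 0.125 1;python3 - <<'E'
import cv2,numpy as np
o=[]
for n in ('w8','w9'):
    im=np.load(f'pics/{n}.npz')['im'][185:270,215:305][:,:,::-1]; o.append(cv2.resize(im,(360,340),interpolation=cv2.INTER_CUBIC)[:290])
cv2.imwrite('pics/cmp9.png',np.hstack(o[:2]))
E
```

```text
clock: 6.22
tool_pos: [0.5927, -0.1467, 0.0827]
eef_rot: [[-0.004, 1.0, 0.022], [-0.0, 0.022, -1.0], [-1.0, -0.004, 0.0]]
force: [0.1, -0.3, 0.4]
finger_gap: -0.0002
clock: 6.6
tool_pos: [0.5927, -0.1467, 0.0802]
eef_rot: [[-0.004, 1.0, 0.022], [-0.0, 0.022, -1.0], [-1.0, -0.004, 0.0]]
force: [-0.5, -0.0, -0.2]
finger_gap: -0.0001
[ 0.59272246 -0.14671886  0.08019658] [[-0.004  1.     0.022]
 [-0.     0.022 -1.   ]
 [-1.    -0.004  0.   ]] 6.6
t [-1.793  0.024 -0.007] w [0.028 0.    0.022] pos [ 0.5927 -0.1467  0.0802] F [0.   0.61 0.91] 6.65 0.00015723403729137481
```

View pics/cmp9.png

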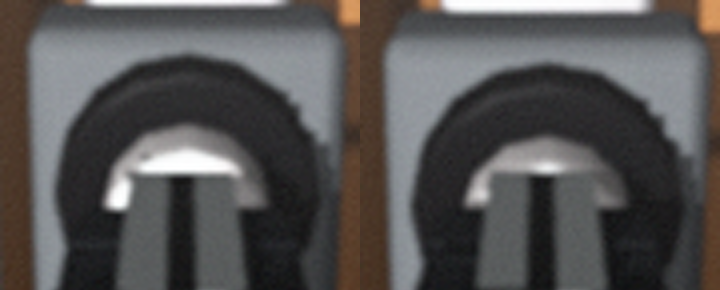

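```bash
python3 -m handwheel '[{"tx":0.06,"ty":0,"tz":0,"wx":0,"wy":0,"wz":0},{"tx":0.12,"ty":0,"tz":0,"wx":0,"wy":0,"wz":0},{"tx":0.12,"ty":0,"tz":0,"wx":0,"wy":0,"wz":0}]'; python3 shot.py w10; python3 -m handwheel '[{"tx":0.06,"ty":0,"tz":0,"wx":0,"wy":0,"wz":0},{"tx":0.12,"ty":0,"tz":0,"wx":0,"wy":0,"wz":0},{"tx":0.12,"ty":0,"tz":0,"wx":0,"wy":0,"wz":0}]'; python3 shot.py w11; python3 plan.py 0.5935 -0.1465 0.125 1;python3 - <<'E'
import cv2,numpy as np
o=[]
for n in ('w10','w11'):
    im=np.load(f'pics/{n}.npz')['im'][185:270,215:305][:,:,::-1]; o.append(cv2.resize(im,(360,340),interpolation=cv2.INTER_CUBIC)[:290])
cv2.imwrite('pics/cmp11.png',np.hstack(o[:2]))
E
```

```text
clock: 7.02
tool_pos: [0.5928, -0.1467, 0.0775]
eef_rot: [[-0.003, 1.0, 0.022], [-0.0, 0.022, -1.0], [-1.0, -0.003, 0.0]]
force: [-1.0, 0.8, 3.9]
finger_gap: -0.0002
[ 0.59281777 -0.14671809  0.07750644] [[-0.003  1.     0.022]
 [-0.     0.022 -1.   ]
 [-1.    -0.003  0.   ]] 7.025
clock: 7.45
tool_pos: [0.5928, -0.1467, 0.0747]
eef_rot: [[-0.003, 1.0, 0.022], [-0.0, 0.022, -1.0], [-1.0, -0.003, 0.0]]
force: [-2.2, 0.3, 4.5]
finger_gap: 0.0001
[ 0.59283884 -0.14670064  0.0747309 ] [[-0.003  1.     0.022]
 [-0.     0.022 -1.   ]
 [-1.    -0.003  0.   ]] 7.45
t [-2.008  0.02  -0.008] w [0.028 0.001 0.019] pos [ 0.5928 -0.1467  0.0748] F [-1.27 -0.24  4.73] 7.5 6.279468981942792e-05
```

View pics/cmp11.png

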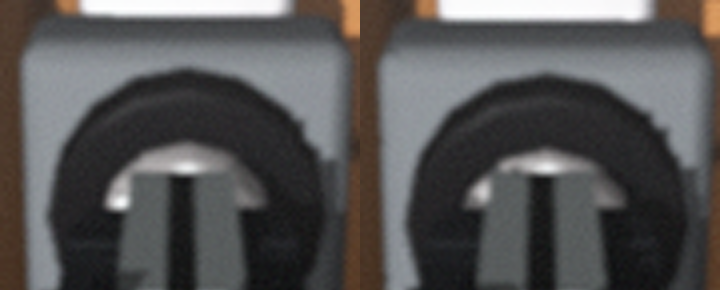

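```bash
python3 -m handwheel '[{"tx":0.04,"ty":0,"tz":0,"wx":0,"wy":0,"wz":0},{"tx":0.08,"ty":0,"tz":0,"wx":0,"wy":0,"wz":0},{"tx":0.1,"ty":0,"tz":0,"wx":0,"wy":0,"wz":0},{"tx":0.1,"ty":0,"tz":0,"wx":0,"wy":0,"wz":0}]'; python3 plan.py 0.5935 -0.1465 0.125 1
```

```text
clock: 8.0
tool_pos: [0.5929, -0.1468, 0.074]
eef_rot: [[-0.002, 1.0, 0.022], [-0.001, 0.022, -1.0], [-1.0, -0.003, 0.001]]
force: [-2.7, 1.4, 10.0]
finger_gap: -0.0002
t [-2.04   0.019 -0.008] w [0.028 0.004 0.014] pos [ 0.5929 -0.1468  0.074 ] F [-2.67  1.45  9.98] 8.0 -0.00023301096012086865
```

```bash
python3 -m handwheel '[{"tx":0.08,"ty":0,"tz":0,"wx":0,"wy":0,"wz":0},{"tx":0.14,"ty":0,"tz":0,"wx":0,"wy":0,"wz":0},{"tx":0.14,"ty":0,"tz":0,"wx":0,"wy":0,"wz":0}]'; python3 shot.py w12; python3 plan.py 0.5935 -0.1465 0.125 1; python3 - <<'E'
import cv2,numpy as np
o=[]
for n in ('w9','w12'):
    im=np.load(f'pics/{n}.npz')['im'][185:270,215:305][:,:,::-1]; o.append(cv2.resize(im,(360,340),interpolation=cv2.INTER_CUBIC)[:290])
cv2.imwrite('pics/cmp12.png',np.hstack(o[:2]))
E
```

```text
clock: 8.38
tool_pos: [0.593, -0.1468, 0.0739]
eef_rot: [[-0.001, 1.0, 0.023], [-0.001, 0.023, -1.0], [-1.0, -0.001, 0.001]]
force: [-5.4, 2.5, 14.7]
finger_gap: -0.0
[ 0.5929589  -0.1467603   0.07389146] [[-0.001  1.     0.023]
 [-0.001  0.023 -1.   ]
 [-1.    -0.001  0.001]] 8.375
t [-2.044  0.019 -0.006] w [0.029 0.008 0.006] pos [ 0.593  -0.1467  0.0739] F [-6.74  2.14 14.41] 8.425 0.00020537123560501608
```

View pics/cmp12.png

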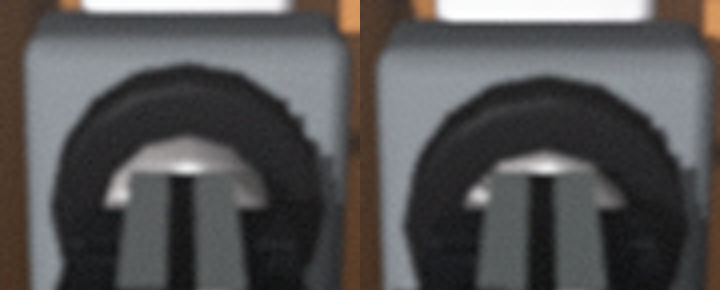

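```bash
python3 -m handwheel '[{"tx":-0.4,"ty":0,"tz":0,"wx":0,"wy":0,"wz":0},{"tx":-1.2,"ty":0,"tz":0,"wx":0,"wy":0,"wz":0},{"tx":-2.0,"ty":0,"tz":0,"wx":0,"wy":0,"wz":0},{"tx":-2.6,"ty":0,"tz":0,"wx":0,"wy":0,"wz":0},{"tx":-2.6,"ty":0,"tz":0,"wx":0,"wy":0,"wz":0}]' 100; python3 shot.py w13; python3 - <<'E'
from h import *
d=np.load('pics/w2.npz'); C=wcam({'eef_rot':d['R'],'tool_pos':d['p']})
for tz in (-.011,.011):
  for tx in (-.03,-.02,-.01,0,.014): print(tz,tx,[(pj(C,d['p']+d['R']@np.array([tx,ty,tz]))*1.5).round(0) for ty in (-.0425,.0425)])
d=np.load('pics/w13.npz'); C=wcam({'eef_rot':d['R'],'tool_pos':d['p']})
E
```

```text
clock: 9.05
tool_pos: [0.5941, -0.147, 0.14]
eef_rot: [[0.002, 1.0, 0.023], [-0.002, 0.023, -1.0], [-1.0, 0.001, 0.002]]
force: [0.5, -0.1, -0.5]
finger_gap: 0.0851
[ 0.59405479 -0.14702197  0.14002238] [[ 0.002  1.     0.023]
 [-0.002  0.023 -1.   ]
 [-1.     0.001  0.002]] 9.05
-0.011 -0.03 [array([258., 353.]), array([527., 353.])]
-0.011 -0.02 [array([266., 342.]), array([518., 342.])]
-0.011 -0.01 [array([274., 331.]), array([510., 331.])]
-0.011 0 [array([281., 322.]), array([503., 322.])]
-0.011 0.014 [array([289., 311.]), array([495., 311.])]
0.011 -0.03 [array([263., 415.]), array([522., 415.])]
0.011 -0.02 [array([271., 400.]), array([513., 400.])]
0.011 -0.01 [array([278., 387.]), array([506., 387.])]
0.011 0 [array([284., 375.]), array([499., 375.])]
0.011 0.014 [array([292., 360.]), array([491., 360.])]
```

View pics/w13.png

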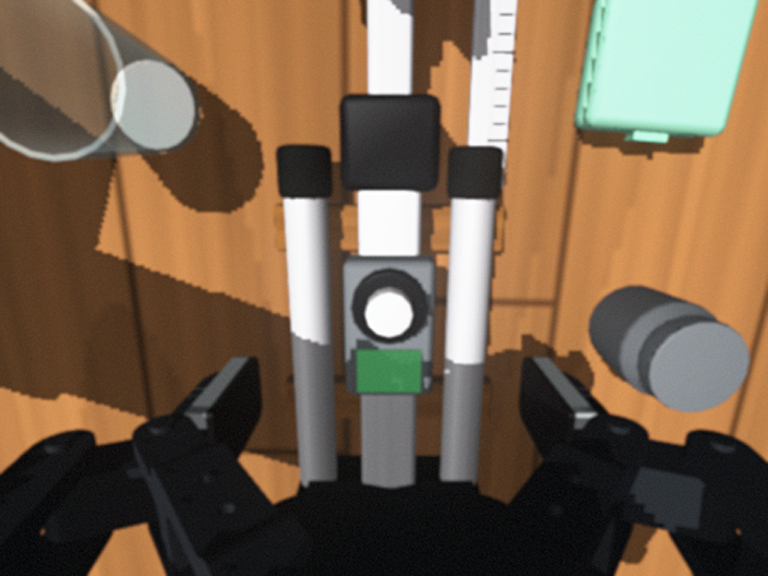

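```bash
python3 - <<'E'
from h import *
d=np.load('pics/w13.npz'); C=wcam({'eef_rot':d['R'],'tool_pos':d['p']})
for tz in (-.0425,-.038,-.02,0,.02):
  print(tz,[(tx,*(pj(C,d['p']+d['R']@np.array([tx,.03,tz]))*1.5).round(0)) for tx in (-.12,-.1,-.09,-.08,-.07,-.06)])
s=lambda u,v:(u/1.5-.2,v/1.5-.2)
print('button',bp(*C,s(388,313),.094),'collar',[bp(*C,s(*p),.056) for p in((342,140),(439,140),(390,95))])
print(sensors.state()['clock'])
E
```

```text
-0.0425 [(-0.12, np.float64(710.0), np.float64(423.0)), (-0.1, np.float64(608.0), np.float64(344.0)), (-0.09, np.float64(579.0), np.float64(321.0)), (-0.08, np.float64(556.0), np.float64(303.0)), (-0.07, np.float64(538.0), np.float64(289.0)), (-0.06, np.float64(524.0), np.float64(278.0))]
-0.038 [(-0.12, np.float64(701.0), np.float64(463.0)), (-0.1, np.float64(604.0), np.float64(373.0)), (-0.09, np.float64(575.0), np.float64(347.0)), (-0.08, np.float64(553.0), np.float64(326.0)), (-0.07, np.float64(536.0), np.float64(310.0)), (-0.06, np.float64(522.0), np.float64(297.0))]
-0.02 [(-0.12, np.float64(670.0), np.float64(605.0)), (-0.1, np.float64(589.0), np.float64(480.0)), (-0.09, np.float64(564.0), np.float64(442.0)), (-0.08, np.float64(545.0), np.float64(412.0)), (-0.07, np.float64(529.0), np.float64(388.0)), (-0.06, np.float64(516.0), np.float64(368.0))]
0 [(-0.12, np.float64(643.0), np.float64(732.0)), (-0.1, np.float64(575.0), np.float64(583.0)), (-0.09, np.float64(553.0), np.float64(535.0)), (-0.08, np.float64(536.0), np.float64(496.0)), (-0.07, np.float64(522.0), np.float64(466.0)), (-0.06, np.float64(510.0), np.float64(440.0))]
0.02 [(-0.12, np.float64(620.0), np.float64(837.0)), (-0.1, np.float64(562.0), np.float64(671.0)), (-0.09, np.float64(543.0), np.float64(616.0)), (-0.08, np.float64(528.0), np.float64(572.0)), (-0.07, np.float64(515.0), np.float64(536.0)), (-0.06, np.float64(505.0), np.float64(506.0))]
button [ 0.59224454 -0.14728917  0.094     ] collar [array([ 0.56616633, -0.06466909,  0.056     ]), array([ 0.61716431, -0.06352679,  0.056     ]), array([ 0.59091472, -0.04227891,  0.056     ])]
9.1
```

```bash
python3 plan.py 0.5895 0.057 0.105 0.9
```

```text
t [ 1.341  0.028 -8.156] w [0.039 0.01  0.002] pos [ 0.5934 -0.1468  0.1389] F [ 0.17 -0.42 -0.51] 9.1 0.08551116343083272
```

```bash
python3 -m handwheel '[{"tx":0,"ty":0,"tz":-0.8,"wx":0,"wy":0,"wz":0},{"tx":0,"ty":0,"tz":-2.5,"wx":0.04,"wy":0,"wz":0},{"tx":0,"ty":0,"tz":-4.5,"wx":0.04,"wy":0,"wz":0},{"tx":0,"ty":0.02,"tz":-6.5,"wx":0.04,"wy":0,"wz":0},{"tx":0.4,"ty":0.03,"tz":-7.7,"wx":0.04,"wy":0,"wz":0},{"tx":0.9,"ty":0.03,"tz":-8.1,"wx":0.04,"wy":0,"wz":0},{"tx":1.3,"ty":0.03,"tz":-8.16,"wx":0.04,"wy":0,"wz":0},{"tx":1.34,"ty":0.03,"tz":-8.16,"wx":0.04,"wy":0,"wz":0}]'; python3 shot.py w14; python3 plan.py 0.5895 0.057 0.048 0.9
```

```text
clock: 10.1
tool_pos: [0.5884, 0.0563, 0.1031]
eef_rot: [[-0.004, 1.0, 0.015], [-0.002, 0.015, -1.0], [-1.0, -0.004, 0.002]]
force: [-0.6, -0.5, -0.1]
finger_gap: 0.0855
[0.58835612 0.05625731 0.10307616] [[-0.004  1.     0.015]
 [-0.002  0.015 -1.   ]
 [-1.    -0.004  0.002]] 10.1
t [ 2.233  0.031 -0.044] w [-0.01   0.012  0.014] pos [0.5889 0.056  0.1038] F [ 0.3   0.16 -0.29] 10.15 0.08523177580788295
```

View pics/w14.png

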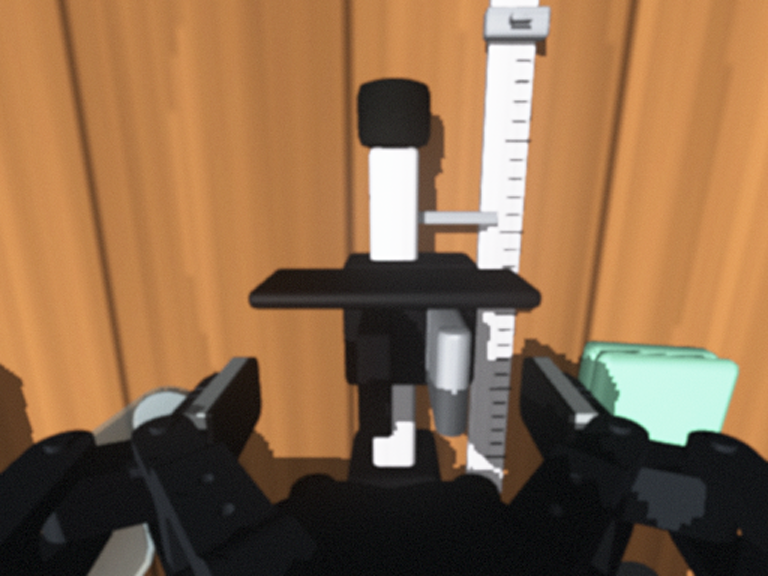

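```bash
python3 - <<'E'
from h import *
d=np.load('pics/w14.npz'); C=wcam({'eef_rot':d['R'],'tool_pos':d['p']})
s=lambda u,v:(u/1.5-.2,v/1.5-.2)
for n,p,h in [('ptr',(497,218),.022),('clipfar',(517,6),.010),('clipnear',(517,40),.010),('fin',(520,20),.024),('bar farL',(272,270),.098),('barnearL',(250,303),.098),('barnearR',(540,303),.098),('barfarR',(518,270),.098),('paddle top near end',(452,388),.105),('paddle far',(452,330),.105),('paddleL',(438,370),.1),('paddleR',(468,370),.1),('postL',(358,380),.105),('postR',(392,380),.105)]:
    print(n,bp(*C,s(*p),h).round(4))
E
```

```text
ptr [0.6447 0.0997 0.022 ]
clipfar [0.6493 0.2049 0.01  ]
clipnear [0.6507 0.1896 0.01  ]
fin [0.6478 0.1944 0.024 ]
bar farL [0.5419 0.0859 0.098 ]
barnearL [0.5326 0.0726 0.098 ]
barnearR [0.6456 0.0744 0.098 ]
barfarR [0.6359 0.0874 0.098 ]
paddle top near end [0.6122 0.041  0.105 ]
paddle far [0.6109 0.0652 0.105 ]
paddleL [0.6069 0.0463 0.1   ]
paddleR [0.619  0.0464 0.1   ]
postL [0.5751 0.0438 0.105 ]
postR [0.5885 0.0441 0.105 ]
```

```bash
python3 -m handwheel '[{"tx":0.3,"ty":0.03,"tz":0.15,"wx":0,"wy":0,"wz":0},{"tx":0.8,"ty":0.03,"tz":0.15,"wx":0,"wy":0,"wz":0},{"tx":1.3,"ty":0.03,"tz":0.15,"wx":0,"wy":0,"wz":0},{"tx":1.8,"ty":0.03,"tz":0.15,"wx":0,"wy":0,"wz":0},{"tx":2.1,"ty":0.03,"tz":0.15,"wx":0,"wy":0,"wz":0},{"tx":2.2,"ty":0.03,"tz":0.15,"wx":0,"wy":0,"wz":0}]'; python3 shot.py w15; python3 plan.py 0.588 0.155 0.048 0.9
```

```text
clock: 10.9
tool_pos: [0.589, 0.0523, 0.0479]
eef_rot: [[-0.004, 1.0, 0.014], [-0.002, 0.014, -1.0], [-1.0, -0.004, 0.002]]
force: [0.4, -0.6, -0.0]
finger_gap: 0.0853
[0.58897611 0.05228023 0.04786334] [[-0.004  1.     0.014]
 [-0.002  0.014 -1.   ]
 [-1.    -0.004  0.002]] 10.9
t [-0.006  0.014 -4.11 ] w [-0.008  0.012  0.02 ] pos [0.5891 0.0523 0.0481] F [ 0.33 -0.59 -1.02] 10.95 0.08565615741814042
```

View pics/w15.png

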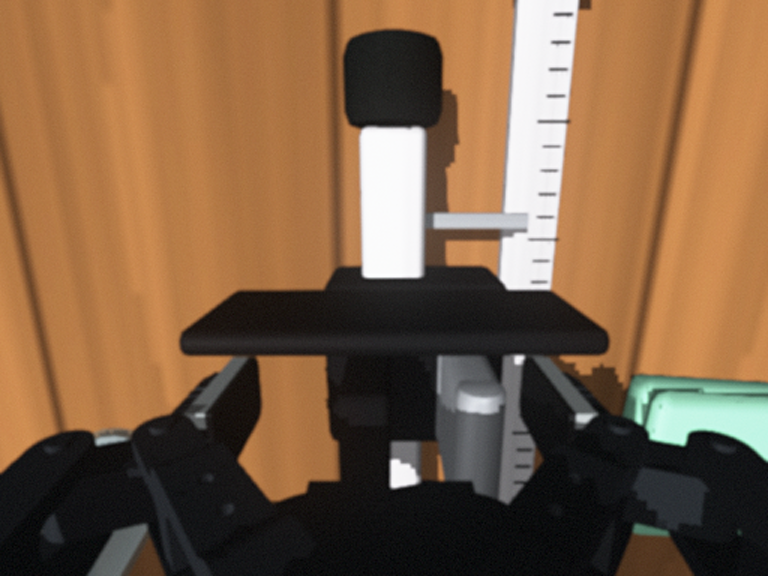

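```bash
python3 -m handwheel '[{"tx":0,"ty":0,"tz":-0.2,"wx":0,"wy":0,"wz":0},{"tx":0,"ty":0,"tz":-0.5,"wx":0,"wy":0,"wz":0},{"tx":0,"ty":0,"tz":-0.9,"wx":0,"wy":0,"wz":0},{"tx":0,"ty":0,"tz":-1.3,"wx":0,"wy":0,"wz":0},{"tx":0,"ty":0,"tz":-1.7,"wx":0,"wy":0,"wz":0},{"tx":0,"ty":0,"tz":-2.1,"wx":0,"wy":0,"wz":0},{"tx":0,"ty":0,"tz":-2.5,"wx":0,"wy":0,"wz":0},{"tx":0,"ty":0,"tz":-2.9,"wx":0,"wy":0,"wz":0},{"tx":0,"ty":0,"tz":-3.2,"wx":0,"wy":0,"wz":0},{"tx":0,"ty":0,"tz":-3.4,"wx":0,"wy":0,"wz":0},{"tx":0,"ty":0,"tz":-3.4,"wx":0,"wy":0,"wz":0}]'; python3 shot.py w16; python3 plan.py 0.588 0.155 0.048 0.9
```

```text
clock: 12.32
tool_pos: [0.5879, 0.1379, 0.0478]
eef_rot: [[-0.003, 1.0, 0.015], [-0.001, 0.015, -1.0], [-1.0, -0.003, 0.001]]
force: [-0.6, -3.7, 3.0]
finger_gap: 0.0857
[0.5878648  0.13794972 0.04778149] [[-0.003  1.     0.015]
 [-0.001  0.015 -1.   ]
 [-1.    -0.003  0.001]] 12.325
t [-0.011  0.016 -0.693] w [-0.007  0.008  0.02 ] pos [0.5879 0.1377 0.0477] F [ 0.41 -3.63  1.76] 12.375 0.0854385455350497
```

View pics/w16.png

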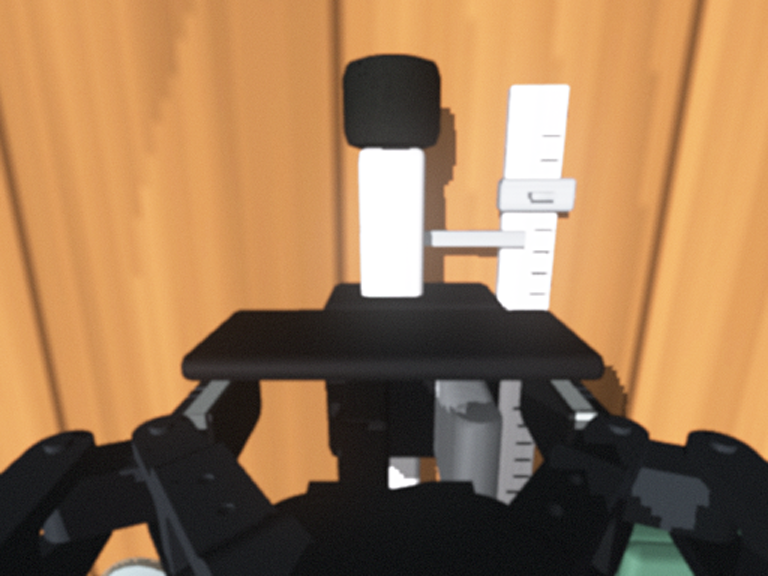

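```bash
cat > meas.py <<'E'
import sys
from h import *
n=sys.argv[1]; d=np.load(f'pics/{n}.npz'); C=wcam({'eef_rot':d['R'],'tool_pos':d['p']})
im=d['im'][:,:,::-1]; y0,x0=110,325; c=im[y0:170,x0:395]
cv2.imwrite(f'pics/{n}z.png',cv2.resize(c,(700,600),interpolation=cv2.INTER_CUBIC))
E
python3 meas.py w16
```

```text
(no output)
```

View pics/w16z.png

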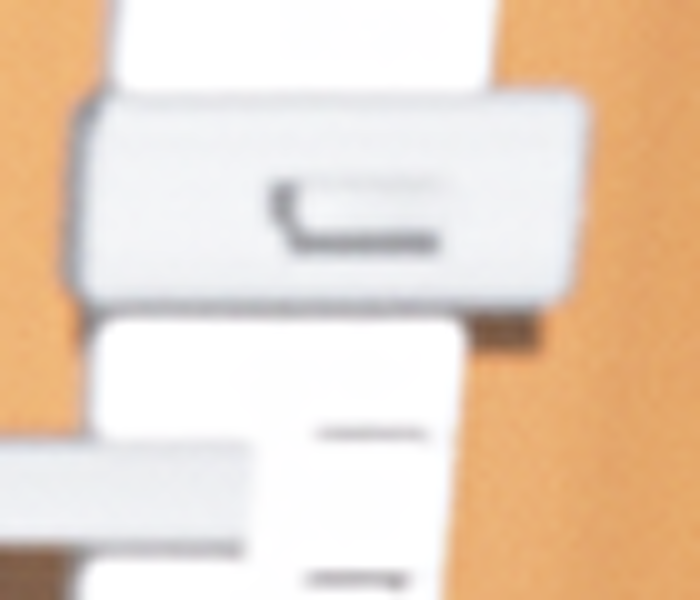

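```bash
python3 - <<'E'
from h import *
d=np.load('pics/w16.npz'); C=wcam({'eef_rot':d['R'],'tool_pos':d['p']})
s=lambda u,v:(325+u/10-.45,110+v/10-.45)
for n,p,h in [('ptr top',(200,445),.022),('ptr bot',(200,545),.022),('clip far',(350,95),.012),('clip near',(350,300),.012),('fintopfar',(350,185),.024),('fintopnear',(350,235),.024),('fin base',(350,248),.012),('tick1',(370,433),.008),('tick2',(370,578),.008)]:
    print(n,bp(*C,s(*p),h).round(4))
E
```

```text
ptr top [0.6397 0.1812 0.022 ]
ptr bot [0.6403 0.1749 0.022 ]
clip far [0.6502 0.2026 0.012 ]
clip near [0.6516 0.1896 0.012 ]
fintopfar [0.6468 0.1974 0.024 ]
fintopnear [0.6471 0.1944 0.024 ]
fin base [0.6512 0.193  0.012 ]
tick1 [0.6552 0.1805 0.008 ]
tick2 [0.6563 0.1705 0.008 ]
```

```bash
python3 -m handwheel '[{"tx":0,"ty":0.01,"tz":-0.15,"wx":0,"wy":0,"wz":0},{"tx":0,"ty":0.01,"tz":-0.35,"wx":0,"wy":0,"wz":0},{"tx":0,"ty":0.01,"tz":-0.55,"wx":0,"wy":0,"wz":0},{"tx":0,"ty":0.01,"tz":-0.7,"wx":0,"wy":0,"wz":0},{"tx":0,"ty":0.01,"tz":-0.7,"wx":0,"wy":0,"wz":0}]'; python3 shot.py w17; python3 meas.py w17; python3 plan.py 0.588 0.155 0.048 0.9
```

```text
clock: 13.0
tool_pos: [0.5875, 0.1552, 0.0475]
eef_rot: [[-0.004, 1.0, 0.014], [-0.001, 0.014, -1.0], [-1.0, -0.004, 0.001]]
force: [-0.4, -4.4, 2.8]
finger_gap: 0.0852
[0.58750816 0.15521483 0.04749002] [[-0.004  1.     0.014]
 [-0.001  0.014 -1.   ]
 [-1.    -0.004  0.001]] 13.0
t [-0.022  0.018  0.007] w [-0.008  0.006  0.025] pos [0.5875 0.1552 0.0475] F [-1.2  -4.11  2.4 ] 13.05 0.08548194694417603
```

View pics/w17.png

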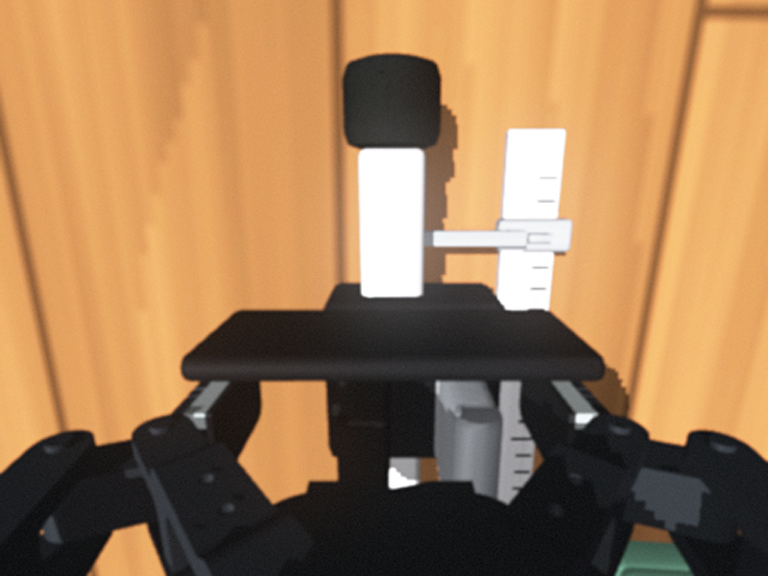

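View pics/w17z.png

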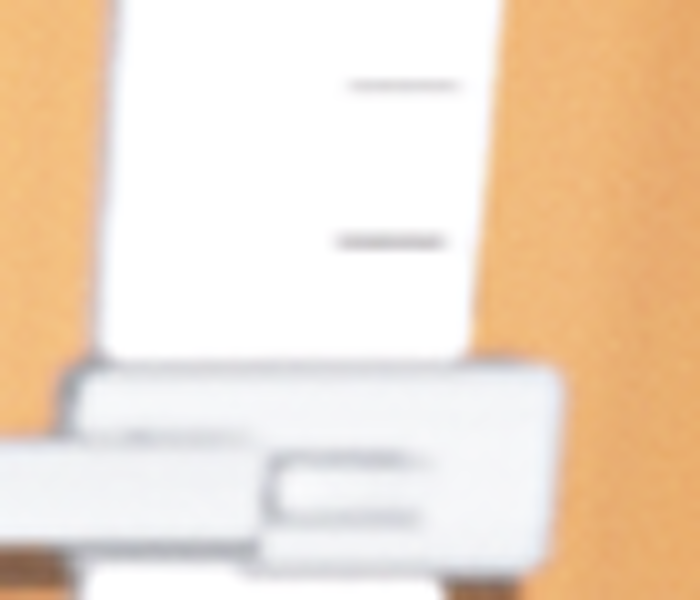

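```bash
python3 -m handwheel '[{"tx":0,"ty":0,"tz":0,"wx":0,"wy":0,"wz":0},{"tx":0,"ty":0,"tz":0,"wx":0,"wy":0,"wz":0}]'; python3 -m handwheel '[{"tx":0,"ty":0,"tz":0,"wx":0,"wy":0,"wz":0},{"tx":0,"ty":0,"tz":0,"wx":0,"wy":0,"wz":0},{"tx":0,"ty":0,"tz":0,"wx":0,"wy":0,"wz":0},{"tx":0,"ty":0,"tz":0,"wx":0,"wy":0,"wz":0},{"tx":0,"ty":0,"tz":0,"wx":0,"wy":0,"wz":0},{"tx":0,"ty":0,"tz":0,"wx":0,"wy":0,"wz":0}]' 0 40; python3 shot.py w18; python3 meas.py w18; python3 plan.py 0.588 0.155 0.048 0.9
```

```text
clock: 13.3
tool_pos: [0.5875, 0.155, 0.0473]
eef_rot: [[-0.004, 1.0, 0.014], [-0.001, 0.014, -1.0], [-1.0, -0.005, 0.001]]
force: [-0.0, -4.3, 2.0]
finger_gap: 0.0852
clock: 14.05
tool_pos: [0.5879, 0.155, 0.0497]
eef_rot: [[-0.003, 1.0, 0.014], [-0.001, 0.014, -1.0], [-1.0, -0.003, 0.001]]
force: [-5.0, -4.9, 8.8]
finger_gap: 0.0289
[0.58794321 0.15503485 0.04968455] [[-0.003  1.     0.014]
 [-0.001  0.014 -1.   ]
 [-1.    -0.003  0.001]] 14.05
t [0.067 0.002 0.002] w [-0.009  0.006  0.015] pos [0.588  0.1551 0.0497] F [-5.25 -5.11  9.53] 14.1 0.02907846099565438
```

View pics/w18.png

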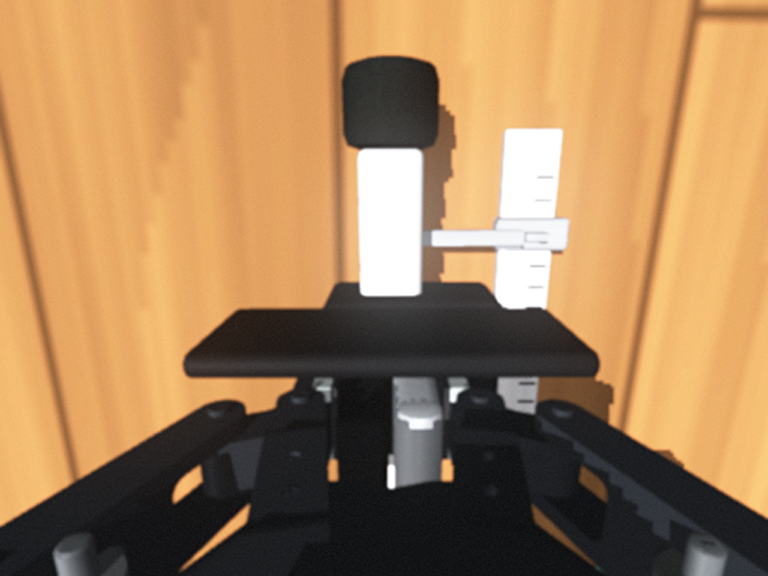

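View pics/w18z.png

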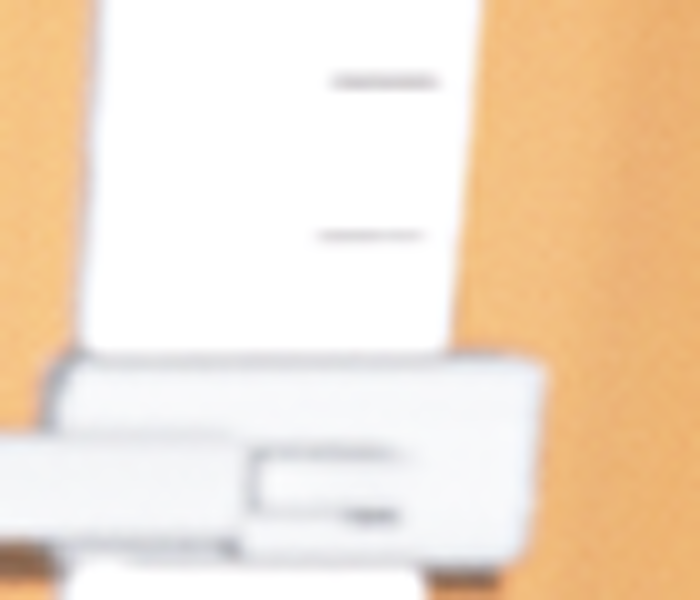

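```bash
python3 -m handwheel '[{"tx":0,"ty":0,"tz":0,"wx":0,"wy":0,"wz":0},{"tx":0,"ty":0,"tz":0,"wx":0,"wy":0,"wz":0},{"tx":0,"ty":0,"tz":0,"wx":0,"wy":0,"wz":0},{"tx":0,"ty":0,"tz":0,"wx":0,"wy":0,"wz":0}]' 0 60; python3 shot.py w19; python3 meas.py w19
```

```text
clock: 14.6
tool_pos: [0.5878, 0.155, 0.0498]
eef_rot: [[-0.003, 1.0, 0.014], [-0.001, 0.014, -1.0], [-1.0, -0.003, 0.001]]
force: [-2.4, -4.4, 3.0]
finger_gap: 0.0283
[0.5878103  0.15501197 0.049804  ] [[-0.003  1.     0.014]
 [-0.001  0.014 -1.   ]
 [-1.    -0.003  0.001]] 14.6
```

View pics/w19z.png

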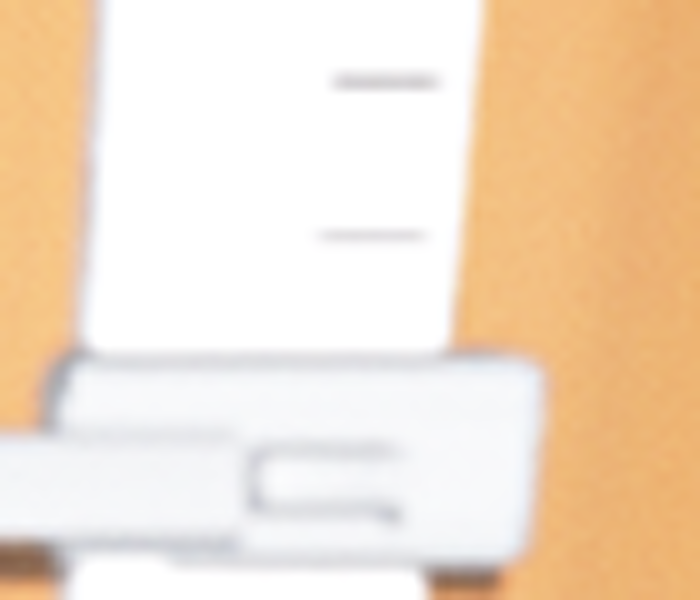

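```bash
python3 -c "
from h import *
im=viewer.grab_frame('top'); cv2.imwrite('pics/t19.png',cv2.resize(im[130:260,80:370][:,:,::-1],(800,359),interpolation=cv2.INTER_CUBIC))"
```

```text
(no output)
```

View pics/t19.png

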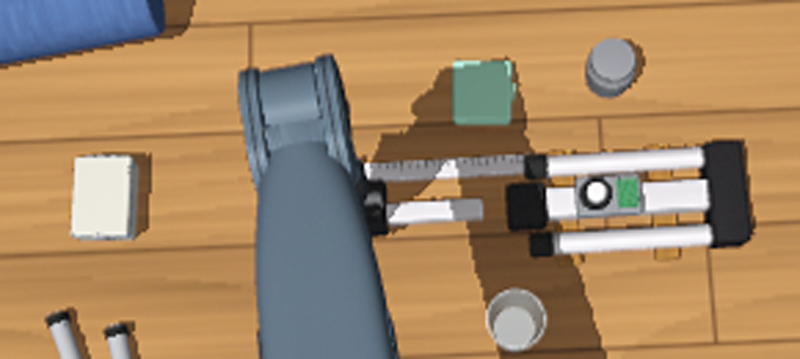

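The pointer (rows 435–540) is centred on the fin (rows 450–515). The button is up and the bystanders are where they were.

```bash
python3 -c "
from rig import ticket,sensors
print(ticket.finish_job()); s=sensors.state(); print(s['clock'],s['tool_pos'],s['force'],s['finger_gap'])"
```

```text
the job is handed in; nothing more can be done
None
the job is handed in; nothing more can be done
```

I zeroed the gauge, drew the leg out to the clip, squeezed the cam lever home and handed the job in at about 14.7 s, still gripping. No verdict was reported.

- **Button:** I pressed it with the shut fingertips until it hit its stop (about 15 N at the end, roughly 6 mm of travel). It showed up again after I lifted off, with the leg still fully in.
- **Leg:** I drew it out by pushing the crossbar with open fingers, with the lever still open. At the last look the pointer lined up with the clip's fin to within about 1 mm (the limit is 6 mm).
- **Lever:** I squeezed it home at 40 N, then 60 N. The finger gap read 28–29 mm against the 30 mm expected with the lever closed. In the wrist picture the paddle appears to be against the post. I could not read the lever's position or the force on each finger directly.
- **Bystanders:** in the last top view, the handles, box, glass, tin and jar stood where they started. The bins were outside that crop, but the arm never went near them.

**Disagreements and hitches:**
- The fingertips were about 15 mm behind the reported tool point when shut, not 14 mm ahead of it as stated. I came down on the button in small steps, watching the force, and set the grip height from that measurement.
- My first move command was refused because each row needs all six values. The arm did not move.

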